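# Lock a receiver's battery hatch with the blade key

## Robot

A 6-joint arm with a two-finger parallel gripper is mounted at the origin on the work surface. World frame = base frame: x ahead of the robot, y to its left, z up, the work surface at z = 0. Lengths are in m, angles in rad, forces in N, time in s.
With the tool pointing down it reaches from about 0.35 to 0.775 m from the base axis. Payload 7.3 kg.
Tool frame: the origin (TCP) lies at the centre of the arm's flange, where the gripper is bolted on; the fingertips stand 178 mm ahead of it and the grasp point (between the pads) lies 159 mm ahead of it; z points along the fingers, y is the line along which they close (so a half turn about z gives the same grasp; the last joint's range is limited). The gripper opens to 92 mm and grips with 3 to 60 N. Pads are 19 mm wide; open, the fingers measure 130 mm over their backs; the gripper's body (75 mm by 190 mm) begins 47 mm behind the grasp point.
Start: joints at [1.054, 0.342, 1.524, -0, 1.275, -0.146], TCP at [0.19, 0.489, 0.405] pointing down, gripper open.
Joint ranges: [-2.53, 2.53], [-0.77, 2.02], [0.04, 2.7], [-1, 4.14], [0.28, 2.66], [-3.11, 3.11]. Speed limits (rad/s): [2.57, 2.57, 3.14, 3.14, 3.14, 3.14].

## Interface

Orientations are given as [roll, pitch, yaw] about the fixed x, y, z axes, in that order (R = Rz(yaw) Ry(pitch) Rx(roll)).
In Python, from cell import telemetry, vision, ticket gives the robot as it stands.
- The arm moves only by the shell command python3 -m crank 'ROWS' [FORCE]. ROWS is JSON, a list of rows, each a list of 5 numbers: the gripper command: -1 is shut, 1 is fully open, values between are in proportion, then the shift along the tool's x, y, z in mm, then the turn about the tool's z in rad. In form: [[fingers, dx, dy, dz, roll], ...]. A call has 1 to 12 rows; each row is the pose to reach, as a shift and turn from the pose commanded when the call began, along the tool's axes at that moment; what a row does not reach only later rows make up. A row lasts 1/12 s, in which the tool goes at most 41.7 mm and 7.16 degrees, less where a joint would pass 70% of its speed; a pose out of reach is approached as far as the arm can. A call with a gripper value outside its range is refused whole. The fingers move at their own pace and stop on an object; FORCE is the grip in N (left out, the last holds). Time passes only in rows, so rows that repeat a pose let the fingers close. It gives the time, the measured TCP pose, the force, the opening and the grip force at its end, in the units of the state.
- telemetry.observe(): the state, without advancing time (a new reading comes with each control period).
- vision.read_camera(name): name is "scene" or "top"; returns (picture, depth): 420x560x3 uint8, red, green, blue; 420x560 float32, m along the optical axis (not along the pixel's ray), 0 where there is no reading.
- vision.get_calibration(name): a dict with "camera_matrix" (3x3 intrinsics, pixels), "rvec" (rotation vector, rad) and "tvec" (3), from world to camera coordinates, as OpenCV has them. Camera axes: x right, y down, z forward; pixel columns grow to the right and rows downward; lengths in m; the calibration is good to about 2 mm. A picture is of the moment at which its call begins. get_calibration takes no time and is no camera call.
- ticket.hand_in(): hands the job in; it is judged then, once.
The state is a dict: "time": time; "qpos": joint angles; "qvel": joint speeds; "joint_efforts": joint torques, N m; "tool_pos": TCP position; "tool_rot": TCP orientation; "contact_force": force on the tool from outside, world axes, zero at the start; "torque": the same for the moment, N m; "opening": finger opening in m; "grip_force": force on a finger pad.
Only numpy, scipy, OpenCV 4.12 (cv2) and the standard library are available. Lean on these libraries where they do the work, as an engineer would, in place of code of your own. Each camera call takes 0.05 s, during which the arm holds its last target. There are 200 camera calls.

## Task

The battery hatch on top of the black receiver is held by two slotted quarter-turn fasteners, and one of them is still open: its slot points across the line that joins the two. Take the blade key from its stand, put the blade in that slot and turn the fastener clockwise (seen from above) to its stop, so that its slot lies along that line like the other one's. Then stand the key back in its stand, blade down and fully home, leaving the locked fastener locked, keeping the fingers off the fasteners and not disturbing the things lying about.

Things in the scene. Friction and masses are not known exactly. Their poses are not given: they have to be found in the camera images.
- key_grip (a point): Blade key, 110 mm long, 120 g, upright in its stand at the start. Point: centre of its flat black grip, 80 mm above the blade's lower edge. Upright: x along the width of grip and blade, y through their thickness, z up. Grip 44 mm wide, 14 mm thick, from 34 mm below this point (the flange's top) to 30 mm above it. Half a turn about z makes no difference.
- key_tip (a point): Centre of the lower edge of the key's steel blade; same axes as key_grip, 80 mm below it. Blade 34 mm wide (x), 5 mm thick (y), 40 mm long, its lowest 4 mm narrowed to 30 by 3 mm. Above the blade is a round flange, 52 mm across, 6 mm thick.
- stand_hole0 (a point): Key stand: fixed grey block 90 (x) by 70 mm, 55 mm high. Point: centre of its pocket's mouth, at the block's top; pocket 45 mm along x, 15 mm along y, 48 mm deep. The blade hangs in it (key's x along the stand's x, either way round) and the flange rests on the block's top, the blade's lower edge then being 40 mm below this point.
- lock_a (a joint): The fastener that starts open, in either place on the hatch: angle in rad, starts at 0 to 0.25 (open), 1.571 is locked, a hard stop. Grows as the head turns clockwise seen from above. Stays where left; takes about 0.1 N m. The blade has about 0.09 rad of play in the slot either way, so turn the key that much more than the head.
- lock_a_slot (a point): Slot of the fastener that starts open: point on the turning axis, level with the head's top, 109 mm above the bench and 21 mm above the receiver's top. x lies along the slot and turns with the head, z up. Aluminium head 48 mm across in a fixed dark bezel 58 mm across, whose rim is 1.5 mm lower. Slot right across the head, 8 mm wide, 12 mm deep, flat floor.
- lock_b (a joint): The other fastener, of the same make, already locked: starts at 1.50 to 1.571 and must stay locked.
- lock_b_slot (a point): Centre of the slot of the locked fastener, as lock_a_slot.
- receiver: Black receiver, fixed on the bench, 240 mm along its x, 220 mm along its y, 88 mm high, with a steel hatch plate 3 mm thick on top. Origin at the centre of its underside. The two fasteners stand at x = -20 mm, y = +62 and -62 mm; locked slots lie along its y, an open one along its x.
- plug_center (a point): Bystander: plug standing upright on the receiver's top, 22 mm across, 62 mm high; the point is its centre. Not to be moved.
- antenna_center (a point): Bystander: black rod antenna lying on the bench, 187 mm long along x, 16 mm thick; the point is its centre. Not to be moved.
- driver_grip (a point): Bystander: screwdriver, 200 mm long, lying on the bench; the point is on its handle. Not to be moved.
- tape: Bystander: roll of black tape lying flat, 96 mm across, 19 mm high; origin under its centre. Not to be moved.
- plug2_center (a point): Bystander: plug like the other, standing upright on the bench; the point is its centre. Not to be moved.
- rack_ear: Bystander: dark steel angle bracket lying on the bench, 44 by 88 mm, 32 mm high; origin at the centre of its underside. Not to be moved.
Not all that is in view belongs to the job. Leave any brown look-alike of the part that bears stand_hole0 alone.

How it is judged:
On the way, in this order (a step that is already met when the one before it is completed fails the run):
1. the key's blade is in the slot of the open fastener, which is still open (horizontal distance between key_tip and lock_a_slot below 0.014 m and z of key_tip in the frame of lock_a_slot below -0.004 m and value of joint lock_a below 0.6 rad), for 0.1 s.
2. the fastener is turned to locked with the key's blade in its slot (horizontal distance between key_tip and lock_a_slot below 0.014 m and z of key_tip in the frame of lock_a_slot below -0.004 m and value of joint lock_a above 1.35 rad), for 0.1 s.
At the end, for the whole second after the job is handed in: The fastener that was open is turned clockwise to within 0.22 rad of its stop, the other is still within 0.22 rad of its own, and the key stands in its stand at rest: tip within 12 mm of the pocket's centre and at least 36 mm down in it, upright within 0.12 rad (value of joint each of lock_a, lock_b above 1.35 rad and horizontal distance between key_tip and stand_hole0 below 0.012 m and z of key_tip in the frame of stand_hole0 below -0.036 m and angle between key_grip's own z axis and vertical below 0.12 rad and linear speed of key below 0.02 m/s); the robot touches nothing.
It fails at once if the fingers push on a fastener (contact force between the fingers and lock_a above 2 N or contact force between the fingers and lock_b above 2 N).
It fails at once if the locked fastener is turned away from locked (value of joint lock_b below 1.2 rad).
It fails at once if a bystander (plug, antenna, screwdriver, tape or bracket) is moved more than 30 mm (distance of any of plug_center, antenna_center, driver_grip, tape, plug2_center, rack_ear from where it was at the start of the episode above 0.03 m).
It also fails if it takes over 64 s, if anything falls off the work surface, if the arm or the gripper's body presses on something with over 40 N, if the wrist force passes 120 N, or if a joint passes its speed limit or range.

## Working session

There is one attempt and no reset: what is moved stays moved. The work goes in short steps, Python scripts to look and compute and a shell command to move; the robot and the scene stay as the last step left them, time stands still between calls to the robot, and variables do not carry over. Pictures are saved under pics/ and viewed, at most 10 in all, crops included, and the job is handed in when it is done.

```bash
mkdir -p pics; ls; python3 - <<'E'
from cell import telemetry, vision
import cv2,numpy as np
print(telemetry.observe())
for n in("scene","top"):
    p,d=vision.read_camera(n); cv2.imwrite(f"pics/{n}0.png",p[:,:,::-1]); np.savez(f"{n}0.npz",p=p,d=d)
    c=vision.get_calibration(n);print(n,c)
E
```

```text
pics
{'time': 0.0, 'qpos': array([ 1.05398546e+00,  3.42740007e-01,  1.52503094e+00, -6.64851081e-06,
        1.27540020e+00, -1.46017814e-01]), 'qvel': array([ 0.00114133, -0.00028464,  0.00167751,  0.00040954,  0.00028293,
        0.00014338]), 'joint_efforts': array([-3.35123359e-04, -4.31235337e+01, -2.44226933e+01,  7.17120920e-02,
        5.55522332e-02, -2.20040265e-04]), 'tool_pos': array([0.19015678, 0.48920539, 0.40403092]), 'tool_rot': array([-3.14003004e+00, -2.23378801e-04,  2.77080136e+00]), 'contact_force': array([ 0.65888988, -1.07007709, -0.1903176 ]), 'torque': array([ 0.04577498,  0.01632893, -0.05119196]), 'grip_force': 0.0, 'opening': 0.09167154579008538}
scene {'camera_matrix': array([[393.99382568,   0.        , 278.50703739],
       [  0.        , 393.99382568, 207.8916049 ],
       [  0.        ,   0.        ,   1.        ]]), 'rvec': array([ 1.19426007,  2.26608482, -1.02854707]), 'tvec': array([ 0.29760043, -0.21157748,  1.40841961])}
top {'camera_matrix': array([[441.25139709,   0.        , 283.42520837],
       [  0.        , 441.25139709, 208.03657209],
       [  0.        ,   0.        ,   1.        ]]), 'rvec': array([ 2.1656526 , -2.06338026,  0.2173698 ]), 'tvec': array([-0.01603649,  0.53108367,  1.21584351])}
```

View pics/top0.png

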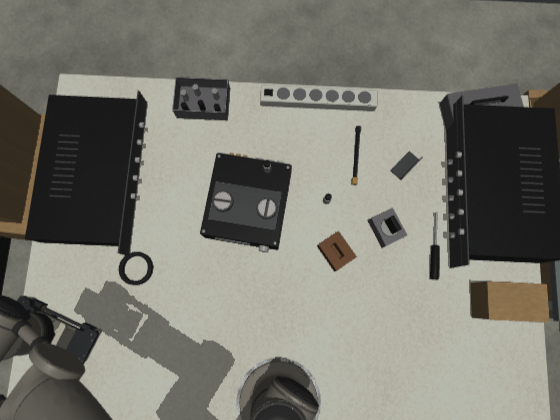

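View pics/scene0.png

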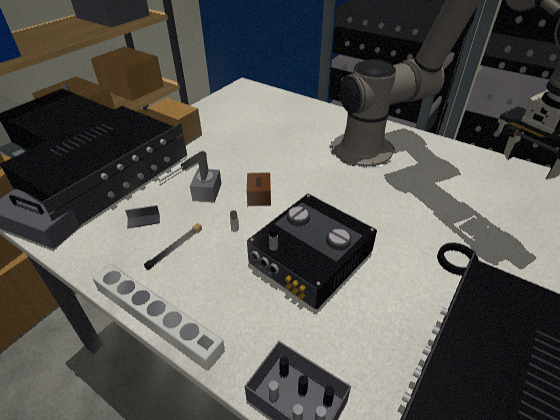

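The top view shows the receiver at about (247,200), with fastener heads at (223,202) and (267,208). The grey stand with the key is at (387,227) and the brown look-alike at (337,251). Next I'll enlarge those areas.

```bash
cat > h.py <<'E'
import cv2,numpy as np
from cell import vision
def cal(n):
    c=vision.get_calibration(n);R=cv2.Rodrigues(c["rvec"])[0];return c["camera_matrix"],R,c["tvec"]
def ray(n,u,v,z):
    K,R,t=cal(n);d=R.T@np.linalg.solve(K,[u,v,1]);o=-R.T@t
    return o+d*(z-o[2])/d[2]
def pts(n,D):
    K,R,t=cal(n);v,u=np.indices(D.shape)
    P=np.stack([(u-K[0,2])/K[0,0]*D,(v-K[1,2])/K[1,1]*D,D],-1)
    return (P-t)@R
def proj(n,X):
    c=vision.get_calibration(n);return cv2.projectPoints(np.float64(X).reshape(-1,3),c["rvec"],c["tvec"],c["camera_matrix"],None)[0][:,0]
E
python3 - <<'E'
from h import *
p=np.load("top0.npz")["p"];s=np.load("scene0.npz")["p"]
r=lambda a,u0,v0,w,h,k:cv2.resize(a[v0:v0+h,u0:u0+w],None,fx=k,fy=k,interpolation=cv2.INTER_CUBIC)
im=np.vstack([np.hstack([r(p,200,145,100,75*1,4),r(p,350,190,75,75,4)]) ,np.hstack([r(s,250,190,100,75,4),r(s,170,140,75,75,4)])])
print(im.shape);cv2.imwrite("pics/crop0.png",im[:,:,::-1])
D=np.load("top0.npz")["d"];P=pts("top",D)
for u,v in[(223,202),(267,208),(387,227),(393,226),(375,220),(337,251),(250,170)]:print(u,v,P[v,u].round(3))
E
```

```text
(600, 700, 3)
223 202 [0.532 0.179 0.095]
267 208 [0.521 0.055 0.095]
387 227 [ 0.489 -0.287  0.061]
393 226 [ 0.483 -0.29   0.117]
375 220 [ 0.509 -0.254  0.054]
337 251 [ 0.42  -0.153  0.006]
250 170 [0.631 0.11  0.086]
```

View pics/crop0.png

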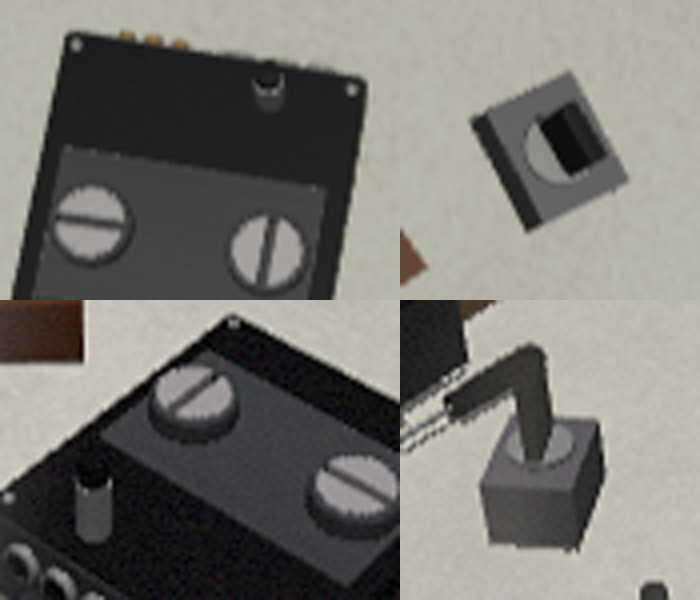

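In the crops, the right fastener in the top view, about (267,207), has its slot across the joining line, so it is lock_a and open. The left one, (223,200), is locked. The key is upright in the grey stand, with its grip top at about (393,225). Now I'll measure.

```bash
python3 - <<'E'
from h import *
def comp(m,u,v):
    n,l,st,ce=cv2.connectedComponentsWithStats(m.astype(np.uint8)); 
    ids=[i for i in range(1,n) if st[i,4]>15]
    return l==min(ids,key=lambda i:np.hypot(*(ce[i]-[u,v])))
for n,heads in(("top",[(267,207),(223,200)]),("scene",[(298,215),(339,238)])):
    z=np.load(n+"0.npz");p,D=z["p"],z["d"];P=pts(n,D);g=cv2.cvtColor(p,cv2.COLOR_RGB2GRAY)
    for (u,v),nm in zip(heads,"ab"):
        vv,uu=np.indices(g.shape);m=(g>105)&(np.hypot(uu-u,vv-v)<24)&(P[...,2]>.085)
        c=cv2.convexHull(np.argwhere(m)[:,::-1].astype(np.int32))[:,0]
        W=np.array([ray(n,*q,.109)[:2] for q in c],np.float32)
        ctr,r=cv2.minEnclosingCircle(W)
        A=np.c_[2*W,np.ones(len(W))];s=np.linalg.lstsq(A,(W**2).sum(1),rcond=None)[0]
        # slot: dark pixels within 19 mm of centre
        w=np.array([ray(n,a,b,.109)[:2] for b in range(v-25,v+26) for a in range(u-25,u+26)])
        gg=g[v-25:v+26,u-25:u+26].ravel();d=np.hypot(*(w-s[:2]).T)
        k=(d<.019)&(gg<105);wk=np.maximum(0,140.-gg)[k];q=w[k]
        mu=np.average(q,0,wk);e,V=np.linalg.eigh(np.cov(q.T,aweights=wk));x=V[:,1]
        print(n,nm,"ctr",ctr,r,"fit",s[:2],"slotmid",mu,"yaw",np.arctan2(x[1],x[0])%np.pi,np.sqrt(e),k.sum())
    # stand/key
    X=P[...,0];Y=P[...,1];Z=P[...,2];near=np.hypot(X-.488,Y+.287)<.08
    for nm,lo,hi in(("block",.048,.0575),("flange",.0585,.065),("grip",.066,.2),("top",.118,.14)):
        q=P[near&(Z>lo)&(Z<hi)]
        if len(q)>5:
            (cx,cy),(a,b),t=cv2.minAreaRect(q[:,:2].astype(np.float32));print(n,nm,len(q),(cx,cy),(a,b),np.radians(t),q.mean(0),q[:,2].max())
    gr=[ (x,y) for x,y in np.argwhere(near&(Z>.118)&(Z<.14))[:,::-1]]
    print(len(gr),[np.round(P[b,a],3).tolist() for a,b in gr][:6])
    # receiver top, hatch
    m=near&(Z>.045)
    print(np.argwhere(m).min(0),np.argwhere(m).max(0))
E
```

```text
top a ctr (0.519425094127655, 0.05686179921030998) 0.024713849648833275 fit [0.51958609 0.0565979 ] slotmid [0.51957098 0.05681359] yaw 3.023329539021147 [0.00200933 0.01132895] 37Traceback (most recent call last):
  File "<stdin>", line 15, in <module>
  File "h.py", line 6, in ray
    K,R,t=cal(n);d=R.T@np.linalg.solve(K,[u,v,1]);o=-R.T@t
          ~~~^^^
  File "h.py", line 4, in cal
    c=vision.get_calibration(n);R=cv2.Rodrigues(c["rvec"])[0];return c["camera_matrix"],R,c["tvec"]
ValueError: time passes only in moves, steps and waits
```

```bash
sed -i 's/^def cal(n)/import functools\n@functools.cache\ndef cal(n)/' h.py; cat > m.py <<'E'
from h import *
import sys
tag=sys.argv[1]
for n,heads in(("top",[(267,207),(223,200)]),("scene",[(298,215),(339,238)])):
    z=np.load(n+tag+".npz");p,D=z["p"],z["d"];P=pts(n,D);g=cv2.cvtColor(p,cv2.COLOR_RGB2GRAY)
    for (u,v),nm in zip(heads,"ab"):
        vv,uu=np.indices(g.shape);m=(g>105)&(np.hypot(uu-u,vv-v)<24)&(P[...,2]>.085)
        c=cv2.convexHull(np.argwhere(m)[:,::-1].astype(np.int32))[:,0]
        W=np.array([ray(n,*q,.109)[:2] for q in c],np.float32)
        ctr,r=cv2.minEnclosingCircle(W)
        A=np.c_[2*W,np.ones(len(W))];s=np.linalg.lstsq(A,(W**2).sum(1),rcond=None)[0]
        w=np.array([ray(n,a,b,.109)[:2] for b in range(v-25,v+26) for a in range(u-25,u+26)])
        gg=g[v-25:v+26,u-25:u+26].ravel();d=np.hypot(*(w-s[:2]).T)
        k=(d<.019)&(gg<125);wk=np.maximum(0,140.-gg)[k];q=w[k]
        mu=np.average(q,0,wk);e,V=np.linalg.eigh(np.cov(q.T,aweights=wk));x=V[:,1]
        print(n,nm,"ctr",np.round(ctr,4),round(r,4),"fit",s[:2].round(4),"slotmid",mu.round(4),"yaw",np.round(np.arctan2(x[1],x[0])%np.pi,3),np.sqrt(e).round(4),k.sum())
    X=P[...,0];Y=P[...,1];Z=P[...,2];near=np.hypot(X-.488,Y+.287)<.08
    for nm,lo,hi in(("block",.048,.0575),("flange",.0585,.065),("grip",.066,.2),("top",.118,.14)):
        q=P[near&(Z>lo)&(Z<hi)]
        if len(q)>5:
            (cx,cy),(a,b),t=cv2.minAreaRect(q[:,:2].astype(np.float32));print(n,nm,len(q),np.round((cx,cy,a,b,np.radians(t)),4),q.mean(0).round(4),q[:,2].max().round(4))
E
python3 m.py 0
```

```text
top a ctr [0.5194 0.0569] 0.0247 fit [0.5196 0.0566] slotmid [0.5195 0.0568] yaw 3.025 [0.0021 0.0113] 42
top b ctr [0.5361 0.1993] 0.0416 fit [0.5349 0.1971] slotmid [0.5354 0.2039] yaw 0.608 [0.0089 0.009 ] 88
top block 446 [ 0.4919 -0.2943  0.0899  0.072   0.4877] [ 0.4907 -0.2899  0.0542] 0.0575
top flange 106 [ 0.4904 -0.2943  0.0872  0.0664  0.4791] [ 0.4863 -0.2862  0.061 ] 0.065
top grip 181 [ 0.4869 -0.2897  0.0431  0.0258  0.5074] [ 0.4881 -0.2913  0.108 ] 0.1304
top top 92 [ 0.4897 -0.2945  0.0431  0.0151  0.52  ] [ 0.4894 -0.2939  0.124 ] 0.1304
scene a ctr [0.5026 0.0279] 0.0625 fit [0.5005 0.0358] slotmid [0.4959 0.037 ] yaw 2.742 [0.0051 0.0096] 54
scene b ctr [0.5342 0.1803] 0.0243 fit [0.5344 0.1806] slotmid [0.5344 0.1812] yaw 1.472 [0.0021 0.0111] 43
scene block 266 [ 0.4939 -0.2924  0.0969  0.0709  0.4912] [ 0.5034 -0.2829  0.0549] 0.0575
scene flange 108 [ 0.4953 -0.2907  0.057   0.0714  0.9866] [ 0.4951 -0.2879  0.0618] 0.0647
scene grip 181 [ 0.4919 -0.293   0.0491  0.0148  0.515 ] [ 0.4981 -0.2869  0.1026] 0.1304
scene top 57 [ 0.493  -0.2923  0.0458  0.0137  0.5441] [ 0.4952 -0.2902  0.1248] 0.1304
```

```bash
sed -i 's/(g>105)&(np.hypot(uu-u,vv-v)<24)&(P\[...,2\]>.085)/(g>115)\&(np.hypot(uu-u,vv-v)<(15 if n=="top" else 14))\&(P[...,2]>.098)/' m.py; python3 m.py 0 | grep ctr
cat > go.py <<'E'
import sys,numpy as np
from cell import telemetry
s=telemetry.observe();x,y,z,yaw=map(float,sys.argv[1:5])
Y=s["tool_rot"][2];d=np.array([x,y,z])-s["tool_pos"];c,q=np.cos(Y),np.sin(Y)
r=-(yaw-Y);r=(r+np.pi)%(2*np.pi)-np.pi
print("t",s["time"],"pos",s["tool_pos"].round(4),"rot",s["tool_rot"].round(3),"q6",s["qpos"][5].round(3),"F",s["contact_force"].round(1),"open",round(s["opening"],4),s["grip_force"])
print("rows dx dy dz roll:",np.round([1e3*(c*d[0]+q*d[1]),1e3*(q*d[0]-c*d[1]),-1e3*d[2],r],3))
E
echo; python3 go.py .45 .2 .405 3.64; python3 go.py .4913 -.2934 .405 3.64
```

```text
top a ctr [0.5201 0.0567] 0.0241 fit [0.52   0.0566] slotmid [0.5207 0.0567] yaw 3.008 [0.0022 0.0108] 41
top b ctr [0.5346 0.1793] 0.0244 fit [0.5344 0.1798] slotmid [0.5342 0.1797] yaw 1.465 [0.0019 0.0107] 37
scene a ctr [0.5191 0.0575] 0.0246 fit [0.5199 0.057 ] slotmid [0.5188 0.0573] yaw 2.995 [0.002  0.0115] 33
scene b ctr [0.534 0.181] 0.0242 fit [0.5344 0.1805] slotmid [0.5343 0.1807] yaw 1.485 [0.0021 0.0108] 42

t 0.1 pos [0.1901 0.4892 0.4041] rot [-3.14  -0.     2.771] q6 -0.146 F [-0.5  0.4  0.6] open 0.0915 0.0
rows dx dy dz roll: [-346.998 -175.408   -0.881   -0.869]
t 0.1 pos [0.1901 0.4892 0.4041] rot [-3.14  -0.     2.771] q6 -0.146 F [-0.5  0.4  0.6] open 0.0915 0.0
rows dx dy dz roll: [-564.277 -620.312   -0.881   -0.869]
```

```bash
python3 -m crank '[[1,-347,-175,0,-0.87],[1,-347,-175,0,-0.87],[1,-347,-175,0,-0.87],[1,-347,-175,0,-0.87],[1,-347,-175,0,-0.87],[1,-347,-175,0,-0.87],[1,-347,-175,0,-0.87],[1,-347,-175,0,-0.87],[1,-347,-175,0,-0.87],[1,-347,-175,0,-0.87]]'; python3 go.py .491 -.2938 .405 3.635
```

```text
time: 0.93
tool_pos: [0.4428, 0.2081, 0.4046]
tool_rot: [3.141, -0.0, -2.641]
contact_force: [1.2, 0.7, 1.1]
opening: 0.0919
grip_force: 0.0
t 0.9333 pos [0.4428 0.2081 0.4046] rot [ 3.141 -0.    -2.641] q6 -1.789 F [1.2 0.7 1.1] open 0.0919 0.0
rows dx dy dz roll: [ 1.98493e+02 -4.63485e+02 -4.33000e-01  7.00000e-03]
```

```bash
python3 -m crank '[[1,200,-453,0,0],[1,200,-453,0,0],[1,200,-453,0,0],[1,200,-453,0,0],[1,200,-453,0,0],[1,200,-453,0,0],[1,200,-453,0,0],[1,200,-453,0,0],[1,200,-453,0,0],[1,200,-453,0,0],[1,200,-453,0,0],[1,200,-453,0,0]]' >/dev/null;  python3 -m crank '[[1,0,0,0,0],[1,0,0,0,0],[1,0,0,0,0],[1,0,0,0,0]]'; python3 go.py .491 -.2938 .259 3.635
```

```text
time: 2.27
tool_pos: [0.4833, -0.2825, 0.4045]
tool_rot: [3.141, -0.0, -2.641]
contact_force: [0.1, 0.5, -0.1]
opening: 0.0917
grip_force: 0.0
t 2.2667 pos [ 0.4833 -0.2825  0.4045] rot [ 3.141 -0.    -2.641] q6 -2.737 F [ 0.1  0.5 -0.1] open 0.0917 0.0
rows dx dy dz roll: [-1.3110e+00 -1.3617e+01  1.4555e+02  7.0000e-03]
```

```bash
python3 -m crank '[[1,-1.3,-13.6,0,0.007],[1,-1.3,-13.6,0,0.007],[1,-1.3,-13.6,40,0.007],[1,-1.3,-13.6,80,0.007],[1,-1.3,-13.6,110,0.007],[1,-1.3,-13.6,130,0.007],[1,-1.3,-13.6,145.5,0.007],[1,-1.3,-13.6,145.5,0.007],[1,-1.3,-13.6,145.5,0.007],[1,-1.3,-13.6,145.5,0.007]]'; python3 - <<'E'
from h import *
a=[]
for n,(u,v) in(("top",(387,215)),("scene",(205,175))):
    p,d=vision.read_camera(n); a.append(cv2.resize(p[v-50:v+50,u-50:u+50],None,fx=4,fy=4))
cv2.imwrite("pics/g.png",np.hstack(a)[:,:,::-1])
E
python3 go.py .491 -.2938 .259 3.635
```

```text
time: 3.1
tool_pos: [0.4914, -0.2946, 0.2606]
tool_rot: [-3.14, 0.001, -2.648]
contact_force: [-0.2, -0.8, 0.2]
opening: 0.092
grip_force: 0.0
t 3.2 pos [ 0.4914 -0.2949  0.2609] rot [-3.139e+00  1.000e-03 -2.649e+00] q6 -2.738 F [ 0.2  0.1 -0. ] open 0.0918 0.0
rows dx dy dz roll: [-1.890e-01  1.181e+00  1.880e+00 -1.000e-03]
```

View pics/g.png

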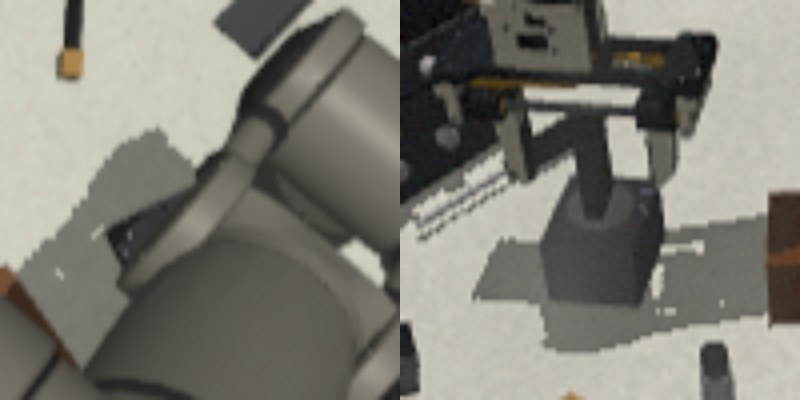

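The scene crop shows the fingers straddling the grip's thickness, with the grip at about (205,166) in the full image, clear of the stand. Now I'll close on it with a 1 mm correction, then lift.

```bash
python3 -m crank '[[1,0,1,1.5,0],[-1,0,1,1.5,0],[-1,0,1,1.5,0],[-1,0,1,1.5,0],[-1,0,1,1.5,0],[-1,0,1,1.5,0],[-1,0,1,1.5,0],[-1,0,1,1.5,0],[-1,0,1,1.5,0],[-1,0,1,1.5,0]]' 50;  python3 go.py .491 -.2938 .259 3.635
```

```text
time: 4.03
tool_pos: [0.4905, -0.2941, 0.2577]
tool_rot: [3.141, 0.0, -2.649]
contact_force: [-0.3, -0.1, -0.7]
opening: 0.0362
grip_force: 0.0
t 4.0333 pos [ 0.4905 -0.2941  0.2577] rot [ 3.141  0.    -2.649] q6 -2.737 F [-0.3 -0.1 -0.7] open 0.0362 0.0
rows dx dy dz roll: [-6.120e-01  4.600e-02 -1.349e+00 -1.000e-03]
```

```bash
python3 -m crank '[[-1,0,0,0,0],[-1,0,0,0,0],[-1,0,0,0,0],[-1,0,0,0,0],[-1,0,0,0,0],[-1,0,0,0,0],[-1,0,0,0,0]]'; python3 go.py .491 -.2938 .259 3.635
```

```text
time: 4.62
tool_pos: [0.4905, -0.2941, 0.2577]
tool_rot: [3.142, 0.0, -2.649]
contact_force: [0.3, -0.3, -0.1]
opening: 0.0135
grip_force: 50.0
t 4.6167 pos [ 0.4905 -0.2941  0.2577] rot [ 3.142  0.    -2.649] q6 -2.737 F [ 0.3 -0.3 -0.1] open 0.0135 49.99970734119415
rows dx dy dz roll: [-6.210e-01  4.600e-02 -1.311e+00 -1.000e-03]
```

```bash
python3 -m crank '[[-1,0,0,-20,0],[-1,0,0,-45,0],[-1,0,0,-80,0],[-1,0,0,-115,0],[-1,0,0,-140,0],[-1,0,0,-140,0],[-1,0,0,-140,0]]'; python3 go.py .52 .0568 .398 3.007
python3 - <<'E'
from h import *
p,d=vision.read_camera("scene"); np.savez("scene1.npz",p=p,d=d);a=cv2.resize(p[80:230,130:330],None,fx=4,fy=4)
cv2.imwrite("pics/l.png",a[:,:,::-1])
E
```

```text
time: 5.2
tool_pos: [0.4905, -0.2941, 0.399]
tool_rot: [-3.139, 0.001, -2.649]
contact_force: [-1.0, 0.1, -0.8]
opening: 0.0141
grip_force: 50.0
t 5.2 pos [ 0.4905 -0.2941  0.399 ] rot [-3.139e+00  1.000e-03 -2.649e+00] q6 -2.737 F [-1.   0.1 -0.8] open 0.0141 49.99947667121887
rows dx dy dz roll: [-191.862  295.305    1.036    0.627]
```

View pics/l.png

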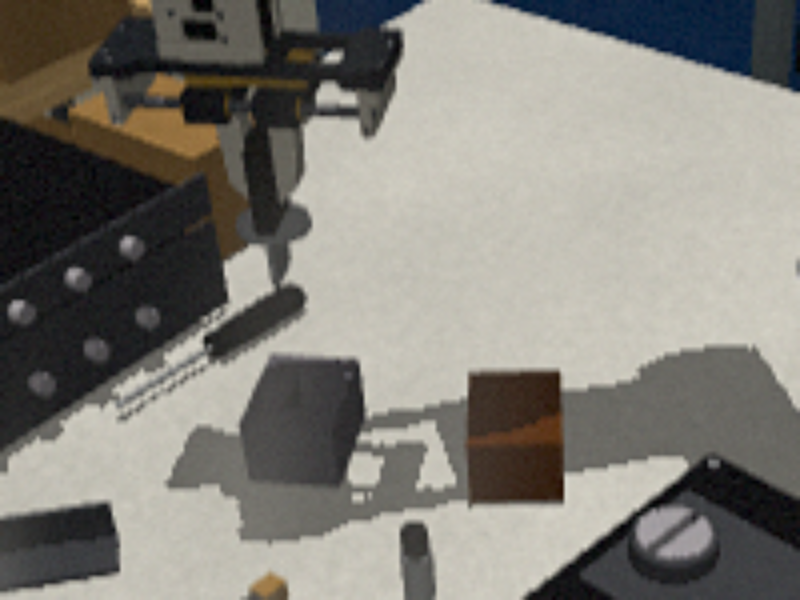

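The key is held upright, with its blade visible at crop (277,265). Moving over lock_a.

```bash
python3 -m crank '[[-1,-192,295,0,0.627],[-1,-192,295,0,0.627],[-1,-192,295,0,0.627],[-1,-192,295,0,0.627],[-1,-192,295,0,0.627],[-1,-192,295,0,0.627],[-1,-192,295,0,0.627],[-1,-192,295,0,0.627],[-1,-192,295,0,0.627],[-1,-192,295,0,0.627],[-1,-192,295,0,0.627],[-1,-192,295,0,0.627]]'; python3 go.py .52 .0568 .36 3.007
```

```text
time: 6.25
tool_pos: [0.5201, 0.0565, 0.3963]
tool_rot: [-3.141, -0.003, 3.007]
contact_force: [-0.7, -0.1, -0.8]
opening: 0.0136
grip_force: 50.0
t 6.25 pos [0.5201 0.0565 0.3963] rot [-3.141e+00 -3.000e-03  3.007e+00] q6 -1.475 F [-0.7 -0.1 -0.8] open 0.0136 49.99966263771057
rows dx dy dz roll: [ 0.116  0.3   36.259  0.   ]
```

```bash
python3 -m crank '[[-1,0,0,20,0],[-1,0,0,38,0],[-1,0,0,38,0],[-1,0,0,38,0],[-1,0,0,38,0]]'; python3 go.py .52 .0568 .3437 3.007
python3 - <<'E'
from h import *
o=[]
for n,(u,v) in(("top",(267,207)),("scene",(298,205))):
    p,d=vision.read_camera(n); np.savez(n+"2.npz",p=p,d=d);o.append(cv2.resize(p[v-33:v+34,u-33:u+34],None,fx=6,fy=6,interpolation=cv2.INTER_CUBIC)[:400,:400])
cv2.imwrite("pics/a.png",np.hstack(o)[:,:,::-1])
E
```

```text
time: 6.67
tool_pos: [0.5206, 0.0557, 0.3603]
tool_rot: [3.142, 0.001, 3.005]
contact_force: [0.1, -0.6, -0.6]
opening: 0.0136
grip_force: 50.0
t 6.6667 pos [0.5206 0.0557 0.3603] rot [3.142e+00 1.000e-03 3.005e+00] q6 -1.474 F [ 0.1 -0.6 -0.6] open 0.0136 49.99945521354675
rows dx dy dz roll: [ 7.1800e-01  1.0350e+00  1.6593e+01 -2.0000e-03]
```

View pics/a.png

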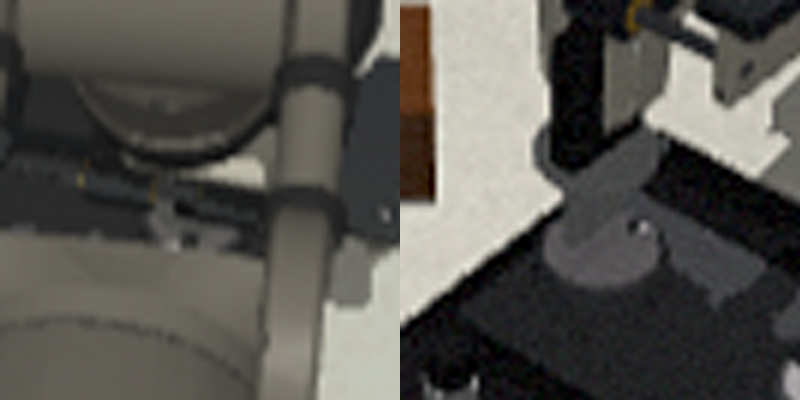

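The scene crop shows the blade just above the head and lined up with the slot. Going down slowly.

```bash
python3 -m crank '[[-1,0,0.6,3,0],[-1,0,0.6,6,0],[-1,0,0.6,9,0],[-1,0,0.6,11,0],[-1,0,0.6,12,0],[-1,0,0.6,12,0]]'; python3 go.py .52 .0568 .3437 3.007
```

```text
time: 7.27
tool_pos: [0.5203, 0.0572, 0.3474]
tool_rot: [3.142, -0.001, 3.007]
contact_force: [-1.0, -0.1, -0.8]
opening: 0.0134
grip_force: 50.0
t 7.2667 pos [0.5203 0.0572 0.3474] rot [ 3.142e+00 -1.000e-03  3.007e+00] q6 -1.473 F [-1.  -0.1 -0.8] open 0.0134 49.99950349330902
rows dx dy dz roll: [ 0.228 -0.458  3.681 -0.   ]
```

```bash
python3 -m crank '[[-1,0,0,2,0],[-1,0,0,4,0],[-1,0,0,5,0],[-1,0,0,5,0],[-1,0,0,5,0]]'; python3 go.py .52 .0568 .342 3.007
```

```text
time: 7.68
tool_pos: [0.5204, 0.0572, 0.3427]
tool_rot: [3.142, -0.0, 3.007]
contact_force: [0.9, -0.1, -1.2]
opening: 0.0137
grip_force: 50.0
t 7.6833 pos [0.5204 0.0572 0.3427] rot [ 3.142 -0.     3.007] q6 -1.473 F [ 0.9 -0.1 -1.2] open 0.0137 49.999544620513916
rows dx dy dz roll: [ 0.299 -0.414  0.661 -0.   ]
```

```bash
python3 -m crank '[[-1,0,0,0,0.08],[-1,0,0,0,0.18],[-1,0,0,0,0.28],[-1,0,0,0,0.38],[-1,0,0,0,0.48],[-1,0,0,0,0.58],[-1,0,0,0,0.68],[-1,0,0,0,0.78],[-1,0,0,0,0.88],[-1,0,0,0,0.98],[-1,0,0,0,1.08],[-1,0,0,0,1.18]]'; python3 -m crank '[[-1,0,0,0,0.1],[-1,0,0,0,0.2],[-1,0,0,0,0.3],[-1,0,0,0,0.36],[-1,0,0,0,0.42],[-1,0,0,0,0.46],[-1,0,0,0,0.46],[-1,0,0,0,0.46]]'; python3 go.py .52 .0568 .342 1.365; python3 -c "
from cell import telemetry as t;print(t.observe()['torque'])"
```

```text
time: 8.68
tool_pos: [0.5207, 0.0577, 0.3428]
tool_rot: [3.14, -0.001, 1.822]
contact_force: [2.9, 3.2, -2.9]
opening: 0.0138
grip_force: 50.0
time: 9.35
tool_pos: [0.5207, 0.0573, 0.343]
tool_rot: [3.14, -0.001, 1.368]
contact_force: [2.7, 0.6, -1.2]
opening: 0.0136
grip_force: 50.0
t 9.35 pos [0.5207 0.0573 0.343 ] rot [ 3.140e+00 -1.000e-03  1.368e+00] q6 0.166 F [ 2.7  0.6 -1.2] open 0.0136 49.99983072280884
rows dx dy dz roll: [-0.606 -0.558  0.982  0.003]
[ 0.17300655 -0.43235642  0.04418213]
```

```bash
for k in 1 2; do python3 -m crank '[[-1,0,0,0,0.03],[-1,0,0,0,0.05],[-1,0,0,0,0.05],[-1,0,0,0,0.05]]'|sed -n 2,4p;  python3 -c "
from cell import telemetry as t;o=t.observe();print(o['torque'],o['joint_efforts'][5])"; done
```

```text
tool_pos: [0.5207, 0.0572, 0.343]
tool_rot: [3.14, -0.001, 1.318]
contact_force: [3.6, 1.8, -1.2]
[ 0.34355155 -0.81196023  0.3887068 ] 0.41800721548497677
tool_pos: [0.5207, 0.0572, 0.343]
tool_rot: [3.14, -0.0, 1.268]
contact_force: [4.2, 1.8, -1.4]
[ 0.31931342 -1.0424582   0.91227205] 0.9454740956425667
```

The torque climbs at the stop, so the fastener is locked. Easing back into the play, then lifting out.

```bash
python3 -m crank '[[-1,0,0,0,-0.08],[-1,0,0,0,-0.14],[-1,0,0,0,-0.14],[-1,0,0,0,-0.14]]'; python3 -c "
from cell import telemetry as t;o=t.observe();print(o['torque'],o['joint_efforts'][5])"
python3 -m crank '[[-1,0,0,-5,0],[-1,0,0,-12,0],[-1,0,0,-30,0],[-1,0,0,-60,0],[-1,0,0,-60,0],[-1,0,0,-60,0]]'; python3 go.py .4905 -.2941 .40 3.634
```

```text
time: 10.35
tool_pos: [0.5202, 0.0569, 0.3427]
tool_rot: [-3.141, 0.0, 1.405]
contact_force: [1.9, -0.3, -0.2]
opening: 0.0136
grip_force: 50.0
[-0.02217602 -0.40646869  0.01270757] -0.18179121427237988
time: 10.85
tool_pos: [0.5201, 0.0571, 0.4045]
tool_rot: [3.139, -0.0, 1.406]
contact_force: [-0.8, -0.0, -1.1]
opening: 0.0136
grip_force: 50.0
t 10.85 pos [0.5201 0.0571 0.4045] rot [ 3.139 -0.     1.406] q6 0.128 F [-0.8 -0.  -1.1] open 0.0136 49.999499917030334
rows dx dy dz roll: [-351.349   28.393    4.463   -2.228]
```

```bash
python3 -m crank '[[-1,-351,28,0,-1.2],[-1,-351,28,0,-1.2],[-1,-351,28,0,-1.2],[-1,-351,28,0,-1.2],[-1,-351,28,0,-1.2],[-1,-351,28,0,-1.2],[-1,-351,28,0,-1.2],[-1,-351,28,0,-1.2],[-1,-351,28,0,-1.2],[-1,-351,28,0,-1.2],[-1,-351,28,0,-1.2],[-1,-351,28,0,-1.2]]'|head -3; python3 -m crank '[[-1,0,0,0,-1.03],[-1,0,0,0,-1.03],[-1,0,0,0,-1.03],[-1,0,0,0,-1.03],[-1,0,0,0,-1.03],[-1,0,0,0,-1.03],[-1,0,0,0,-1.03],[-1,0,0,0,-1.03],[-1,0,0,0,-1.03],[-1,0,0,0,-1.03],[-1,0,0,0,-1.03],[-1,0,0,0,-1.03]]' | head -3;  python3 go.py .4905 -.2941 .31 3.634
python3 - <<'E'
from h import *
o=[]
for n,(u,v) in(("top",(240,200)),("scene",(200,160))):
    p,d=vision.read_camera(n); np.savez(n+"3.npz",p=p,d=d);o.append(cv2.resize(p[v-50:v+50,u-50:u+50],None,fx=4,fy=4,interpolation=cv2.INTER_CUBIC))
cv2.imwrite("pics/b.png",np.hstack(o)[:,:,::-1])
E
```

```text
time: 11.85
tool_pos: [0.4899, -0.2947, 0.401]
tool_rot: [3.141, -0.004, 2.606]
time: 12.85
tool_pos: [0.4907, -0.2932, 0.4023]
tool_rot: [3.141, -0.0, -2.648]
t 12.85 pos [ 0.4907 -0.2932  0.4023] rot [ 3.141 -0.    -2.648] q6 -2.737 F [-0.   0.2 -0.2] open 0.0137 49.99954640865326
rows dx dy dz roll: [ 5.5200e-01 -6.9500e-01  9.2338e+01  1.0000e-03]
```

View pics/b.png

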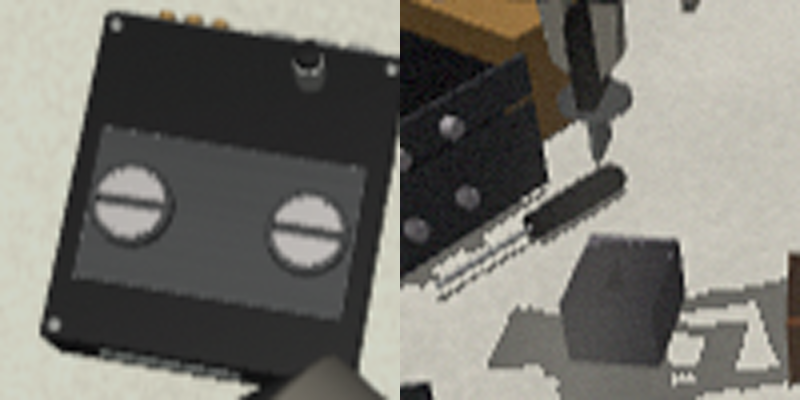

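Both slots now lie along the joining line (lock_a at crop (307,232)), and the key is upright in the gripper above the stand. Lowering.

```bash
python3 -m crank '[[-1,0.3,-0.5,35,0],[-1,0.3,-0.5,65,0],[-1,0.3,-0.5,90,0],[-1,0.3,-0.5,100,0],[-1,0.3,-0.5,108,0],[-1,0.3,-0.5,114,0],[-1,0.3,-0.5,120,0],[-1,0.3,-0.5,120,0]]'; python3 go.py .4905 -.2941 .2582 3.634
```

```text
time: 13.62
tool_pos: [0.4907, -0.2944, 0.2826]
tool_rot: [-3.141, 0.0, -2.647]
contact_force: [-0.5, 0.5, -1.5]
opening: 0.0138
grip_force: 50.0
t 13.6167 pos [ 0.4907 -0.2944  0.2826] rot [-3.141  0.    -2.647] q6 -2.74 F [-0.5  0.5 -1.5] open 0.0138 49.99959468841553
rows dx dy dz roll: [8.3000e-02 3.3700e-01 2.4426e+01 3.0000e-03]
```

In the pocket with no contact force. Lowering the rest of the way.

```bash
python3 -m crank '[[-1,0,0,8,0],[-1,0,0,14,0],[-1,0,0,19,0],[-1,0,0,22,0],[-1,0,0,23.5,0],[-1,0,0,24.5,0],[-1,0,0,24.5,0],[-1,0,0,24.5,0]]'; python3 go.py .4905 -.2941 .2577 3.634
```

```text
time: 14.28
tool_pos: [0.4907, -0.2943, 0.2583]
tool_rot: [-3.141, 0.0, -2.646]
contact_force: [-0.8, 0.8, -0.7]
opening: 0.0139
grip_force: 50.0
t 14.2833 pos [ 0.4907 -0.2943  0.2583] rot [-3.141  0.    -2.646] q6 -2.74 F [-0.8  0.8 -0.7] open 0.0139 49.99954640865326
rows dx dy dz roll: [0.088 0.306 0.648 0.003]
```

```bash
python3 -m crank '[[-1,0,0,0.7,0],[-1,0,0,0.7,0],[-1,0,0,0.7,0]]' |sed -n 2,4p
python3 -m crank '[[0.2,0,0,0.7,0],[0.2,0,0,0.7,0],[0.2,0,0,0.7,0],[0.2,0,0,0.7,0],[0.2,0,0,0.7,0],[0.2,0,0,0.7,0],[0.2,0,0,0.7,0],[0.2,0,0,0.7,0],[0.2,0,0,0.7,0],[0.2,0,0,0.7,0]]'
python3 -m crank '[[0.2,0,0,-20,0],[0.2,0,0,-50,0],[0.2,0,0,-90,0],[0.2,0,0,-130,0],[0.2,0,0,-160,0],[0.2,0,0,-160,0]]'|head -2
python3 -m crank '[[0.2,0,200,0,0],[0.2,0,200,0,0],[0.2,0,200,0,0],[0.2,0,200,0,0],[0.2,0,200,0,0],[0.2,0,200,0,0],[0.2,0,200,0,0],[0.2,0,200,0,0]]'
python3 - <<'E'
from h import *
o=[]
for n,(u,v) in(("top",(340,210)),("scene",(240,190))):
    p,d=vision.read_camera(n); np.savez(n+"4.npz",p=p,d=d);o.append(cv2.resize(p[v-80:v+80,u-66:u+67],None,fx=3,fy=3,interpolation=cv2.INTER_CUBIC))
cv2.imwrite("pics/e.png",np.hstack(o)[:,:,::-1])
E
python3 m.py 4
```

```text
tool_pos: [0.4907, -0.2943, 0.2577]
tool_rot: [-3.141, 0.0, -2.646]
contact_force: [0.5, -1.1, -0.1]
time: 15.37
tool_pos: [0.4906, -0.2943, 0.2568]
tool_rot: [3.142, 0.0, -2.646]
contact_force: [-0.6, 0.8, 0.5]
opening: 0.055
grip_force: 0.0
time: 15.87
tool_pos: [0.4912, -0.2946, 0.4241]
time: 16.53
tool_pos: [0.3959, -0.1186, 0.417]
tool_rot: [-3.14, 0.001, -2.646]
contact_force: [-0.7, 1.0, -0.1]
opening: 0.055
grip_force: 0.0
top a ctr [0.5195 0.0557] 0.0246 fit [0.5196 0.0561] slotmid [0.5196 0.0561] yaw 1.45 [0.0017 0.0113] 36
top b ctr [0.534  0.1803] 0.0245 fit [0.5342 0.1799] slotmid [0.5343 0.1797] yaw 1.467 [0.0018 0.0108] 34
top block 138 [ 0.4982 -0.3058  0.0898  0.0437  0.4878] [ 0.5143 -0.306   0.0542] 0.0575
top flange 12 [ 0.5009 -0.3116  0.0911  0.0227  0.7143] [ 0.5046 -0.3029  0.0598] 0.0619
top grip 36 [ 0.5009 -0.2891  0.0179  0.0142  0.4885] [ 0.502  -0.2874  0.1226] 0.1277
top top 32 [ 0.5009 -0.2891  0.0179  0.0142  0.4885] [ 0.5019 -0.2882  0.124 ] 0.1277
scene a ctr [0.5193 0.0567] 0.0248 fit [0.5197 0.0572] slotmid [0.5197 0.0571] yaw 1.451 [0.002  0.0111] 32
scene b ctr [0.5342 0.1803] 0.0243 fit [0.5345 0.1803] slotmid [0.5344 0.1801] yaw 1.476 [0.002  0.0104] 38
scene block 256 [ 0.4937 -0.2931  0.0935  0.0718  0.4788] [ 0.503  -0.2821  0.0547] 0.0575
scene flange 109 [ 0.4982 -0.2912  0.0816  0.0632  0.4396] [ 0.4969 -0.288   0.0614] 0.0647
scene grip 191 [ 0.4917 -0.2927  0.0501  0.0144  0.4799] [ 0.498  -0.2872  0.1019] 0.1291
scene top 55 [ 0.4917 -0.2932  0.0439  0.0133  0.4879] [ 0.4952 -0.2905  0.1249] 0.1291
```

View pics/e.png

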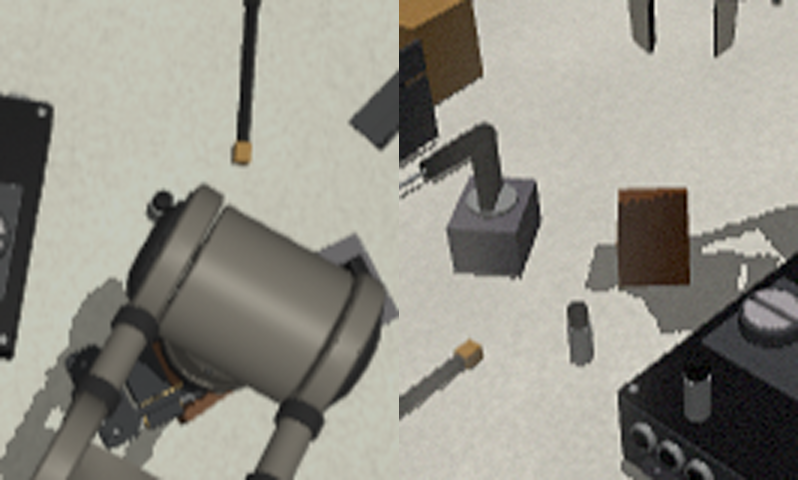

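The scene crop shows the key standing upright and seated in its stand, its flange at crop (490,200), the same height and position as at the start. Both slots are at about 1.45–1.47 rad, so both are locked.

```bash
python3 -m crank '[[0.2,0,0,0,0],[0.2,0,0,0,0],[0.2,0,0,0,0],[0.2,0,0,0,0]]'|head -1; python3 -c "
from cell import ticket;print(ticket.hand_in())"
```

```text
time: 16.97
the job is handed in; nothing more can be done
None
```

I turned the open fastener clockwise to its stop, so both slots now lie along the joining line. The key is back in its stand, upright and fully home, and I handed the job in at about 17 s; no verdict came back.

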